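# Follow a router's antenna with a field probe while its turntable coasts

## Task

Lift the field probe out of its holder and push the router's turntable, either way round, so that it coasts freely at about one turn in six seconds. Without touching it again, keep the probe's tip one to four centimetres above the tip of the upright antenna, and no more than two centimetres off to the side, for at least six seconds in one go while it travels round. Then raise the probe at least six centimetres above the antenna's tip and finish there, still holding it upright and motionless; push gently and leave the plant, mug and mouse alone.

Things in the scene. Friction and masses are not known exactly. Their poses are not given: they have to be found in the camera images.
- turntable: fixed round foot of a low-friction turntable; origin on the turning axis, on the desk. It carries a white platter 270 mm across, top 28 mm above the desk, with a black router (130 x 190 mm, top 66 mm above the desk) screwed on. The router has two black antennas on one long side: one upright, one folded flat along that side.
- platter (a joint): platter angle, rad, counterclockwise from above, unlimited. Platter with router: about 1.4 kg, 0.010 kg m2 (nominal, varies 30 %); drag 0.0003 N m s/rad, dry friction 0.0001 N m, so it coasts for tens of seconds. At 0 the post lies 112 mm from the axis towards world +x, and the upright antenna's tip at (-82, +60) mm in x, y from the axis.
- post_top (a point): top centre of the upright aluminium push post on the platter: 16 mm diameter, 40 mm tall, its top 68 mm above the desk, standing 112 mm from the turning axis, on the side away from the antennas; 44 mm of free platter between it and the router. The place to push.
- antenna_tip (a point): tip of the upright antenna (98 mm long, 16 mm diameter tapering to 8 mm), 140 mm above the desk, 102 mm from the turning axis; it goes round with the platter.
- holder: fixed grey block 70 x 70 x 70 mm with a vertical 25 mm hole in which the probe hangs; origin in the middle of its underside.
- probe: loose field probe, 0.12 kg, hanging upright in the holder: black square handle 30 x 30 mm, 60 mm tall, below it a steel shaft 12 mm diameter ending in a brass ball of 16 mm. Origin at the middle of the handle's underside, z up along the handle, x and y square to the handle's faces; at the start the handle's underside rests on the holder's top, 70 mm above the desk.
- probe_tip (a point): lowest point of the probe's brass ball, on the probe's axis 60 mm below the handle's underside.
- plant: small plant in a black pot, 84 mm across, foliage to about 130 mm high; origin under its middle. Bystander.
- mug: white mug, 80 mm across, 90 mm high; origin under its middle. Bystander.
- mouse: grey computer mouse 100 x 60 x 30 mm; origin under its middle. Bystander.
There are look-alikes about, which are no part of the job. What is meant by the probe is not green or turquoise, and is the smaller of those in its own colour.

How it is judged (in metres and radians):
On the way, in this order (a step that is already met when the one before it is completed fails the run):
1. the probe is lifted clear out of its holder in the gripper (contact force between the fingers and probe above 1 N and height (world z) of probe_tip above 0.085 m), for 0.2 s.
2. the platter coasts at 0.6 to 2 rad/s with neither robot nor probe touching it (contact force between each of the arm, the fingers, probe and turntable below 0.1 N and (velocity of joint platter between 0.6 and 2 rad/s or velocity of joint platter between -2 and -0.6 rad/s)), for 0.2 s.
3. for 5 s on end the probe's tip stays within 25 mm sideways of the upright antenna's tip and 4 to 50 mm above it, while the platter turns untouched at 0.5 to 2 rad/s (contact force between each of the arm, the fingers, probe and turntable below 0.1 N and contact force between the fingers and probe above 1 N and (velocity of joint platter between 0.5 and 2 rad/s or velocity of joint platter between -2 and -0.5 rad/s) and horizontal distance between probe_tip and antenna_tip below 0.025 m and z of probe_tip in the frame of antenna_tip between 0.004 and 0.05 m), for 5 s.
At the end, for the whole second after the job is handed in: the probe is held in the gripper, upright within 0.25 rad, still (under 0.03 m/s), its tip more than 50 mm above the height of the antenna's tip, and nothing of robot or probe touches the turntable or router (contact force between each of the arm, the fingers, probe and turntable below 0.1 N and contact force between the fingers and probe above 1 N and z of probe_tip in the frame of antenna_tip above 0.05 m and angle between probe's own z axis and vertical below 0.25 rad and linear speed of probe below 0.03 m/s); the arm keeps its last pose, push and grip.
It fails at once if the platter is spun faster than 2.5 rad/s (velocity of joint platter above 2.5 rad/s or velocity of joint platter below -2.5 rad/s).
It fails at once if the turntable or router is pushed with more than 15 N (contact force between any of the arm, the fingers, probe and turntable above 15 N).
It fails at once if plant, mug or mouse is shifted by more than 30 mm (distance of any of plant, mug, mouse from where it was at the start of the episode above 0.03 m).
It also fails if it takes over 51 s, if anything falls off the work surface, if the arm or the gripper's body presses on something with over 40 N, if the wrist force passes 120 N, or if a joint passes its speed limit or range.

## Robot

A 7-joint arm with a two-finger parallel gripper is mounted at the origin on the work surface. World frame = base frame: x ahead of the robot, y to its left, z up, the work surface at z = 0. Lengths are in mm, angles in rad, forces in N, time in s.
With the tool pointing down it reaches from about 425 to 875 mm from the base axis. Payload 8.4 kg.
Tool frame: the origin (TCP) lies between the finger pads; the fingertips stand ahead of it and the grasp point (between the pads) lies 2 mm behind it (arm.finger_overhang is the z of the fingertips in the tool frame, in mm); z points along the fingers, y is the line along which they close (so a half turn about z gives the same grasp; the last joint's range is limited). The gripper opens to 85 mm and grips with 20 to 120 N. Pads are 22 mm wide; open, the fingers measure 114 mm over their backs; the gripper's body (76 mm by 85 mm) begins 54 mm behind the grasp point. The pads swing forward as they close: fully open they stand 13 mm farther back than shut.
Start: joints at [1.009, 0.333, 0.04, 1.465, -0.013, 1.343, -0.059], TCP at [290.171, -581.606, 248.308] pointing down, gripper open.
Joint ranges: [-2.58, 2.58], [-0.38, 2.09], [-1.3, 1.39], [0.25, 2.4], [-1.5, 4.64], [0.08, 2.09], [-2.65, 2.65]. Speed limits (rad/s): [2.22, 2.22, 2.79, 2.79, 3.14, 3.14, 3.14].

## Interface

Orientations are given as a 3x3 rotation matrix whose columns are the frame's x, y, z axes.
In Python, from station import arm gives the robot as it stands.
- The arm moves only by the tool send_rows, never from a script. Its argument "steps" is a list of rows, each an object of numbers: "x", "y", "z": the shift along the world's x, y, z in units of 40 mm (1.0 is 40 mm); "rx", "ry", "rz": the turn, a rotation vector about the world's x, y, z in units of 6 degrees (1.0 is 6 degrees); "grip": the opening, from 0 (shut) to 1 (fully open). In form: [{"x": .., "y": .., "z": .., "rx": .., "ry": .., "rz": .., "grip": ..}, ...]. A call has 1 to 12 rows; each row shifts and turns the commanded pose from where the row before left it; what a row does not reach is not made up. A row lasts 1/12 s, in which the tool goes at most 41.7 mm and 7.16 degrees, less where a joint would pass 70% of its speed; a pose out of reach is approached as far as the arm can. A call with a number of a shift or a turn outside -1 to 1 is refused whole. A call with a gripper value outside its range is refused whole. The fingers move at their own pace and stop on an object; "newtons" is the grip in N (left out, the last holds). Time passes only in rows, so rows that do not move let the fingers close. It gives the time, the measured TCP pose, the force, the opening and the grip force at its end, in the units of the state.
- arm.get_state(): the state, without advancing time (a new reading comes with each control period).
- arm.snapshot(name): name is "side" or "top"; returns the picture (420x560x3 uint8, blue, green, red); there is no depth.
- arm.calibration(name): a dict with "K" (3x3 intrinsics, pixels), "camera_from_world" (4x4, takes a point from world to camera coordinates). Camera axes: x right, y up, looking along -z (the intrinsics and any distortion apply to the point x, -y, -z); pixel columns grow to the right and rows downward; lengths in mm; the calibration is good to about 2 mm. A picture is of the moment at which its call begins. calibration takes no time and is no camera call.
- arm.job_done(): hands the job in; it is judged then, once.
Trained networks look in the newest picture that a camera, given by its name, has taken for a name from the list of things; names that differ only in an ending like _2 or _b are one class to them, and where a whole thing is asked for, a point or a joint stands for the part that bears it (a point fixed in the world has none). Each returns a list of dicts, best first, with "conf" (0 to 1); they miss things now and then, are a little off and sometimes report something else, mostly with a low value. They report only what shows in the picture. A call takes as long as a camera call. They do not tell look-alikes from the thing itself.
- arm.find_in(query, camera): "point" ([x, y, z] in mm, in the coordinates of the camera as it stood for that picture, good to about 4 mm: the middle of the surface that is visible of it).
The state is a dict: "time": time; "q": joint angles; "qvel": joint speeds; "tau": joint torques, N m; "position": TCP position; "ee_rot": TCP orientation; "contact_force": force on the tool from outside, world axes, zero at the start; "wrist_torque": the same for the moment, N m; "opening": opening from 0.0 (shut) to 1.0 (fully open); "gripper_force": force on a finger pad.
Only numpy, scipy, OpenCV 4.12 (cv2) and the standard library are available. Lean on these libraries where they do the work, as an engineer would, in place of code of your own. Each camera call takes 0.05 s, during which the arm holds its last target. There are 200 camera calls.

## Working session

There is one attempt and no reset: what is moved stays moved. The work goes in short steps, Python scripts to look and compute and a tool call to move; the robot and the scene stay as the last step left them, time stands still between calls to the robot, and variables do not carry over. Pictures are saved under pics/ and viewed, at most 10 in all, crops included, and the job is handed in when it is done.

Besides the shell and the picture viewer there is one more tool, called after "Request:" as a command line: name --argument value ..., lists and objects as JSON in quotes. send_rows: Moves the arm, as the interface text tells. Shifts and turns lie within -1 to 1; 1 stands for 40 mm of shift or 6 degrees of turn. Its arguments: {"type":"object","properties":{"steps":{"type":"array","items":{"type":"object","properties":{"x":{"type":"number"},"y":{"type":"number"},"z":{"type":"number"},"rx":{"type":"number"},"ry":{"type":"number"},"rz":{"type":"number"},"grip":{"type":"number"}}}},"newtons":{"type":"number"}},"required":["steps"]}

```bash
mkdir -p pics; cat > h.py <<'E'
import numpy as np,cv2
from station import arm
def cal(n):
    c=arm.calibration(n);return np.array(c["K"]),np.array(c["camera_from_world"])
def proj(p,n):
    K,T=cal(n);q=(T@np.r_[p,1])[:3];q=K@np.array([q[0],-q[1],-q[2]]);return q[:2]/q[2]
def ray(u,v,z,n):
    K,T=cal(n);d=np.linalg.inv(K)@[u,v,1];d=np.array([d[0],-d[1],-d[2]])
    R=T[:3,:3];o=-R.T@T[:3,3];d=R.T@d;return o+d*(z-o[2])/d[2]
def find(q,n):
    T=np.linalg.inv(cal(n)[1])
    return [(round(r["conf"],2),(T@np.r_[r["point"],1])[:3].round(0)) for r in arm.find_in(q,n)]
E
ls; python3 - <<'E'
from h import *
a=arm.snapshot("top");b=arm.snapshot("side")
cv2.imwrite("pics/t.png",a);cv2.imwrite("pics/s.png",b)
for n in("top","side"):
  for q in("probe","turntable","post_top","antenna_tip","holder","plant","mug","mouse"):
    print(n,q,[(c,p.tolist(),proj(p,n).round().tolist()) for c,p in find(q,n)[:4]])
s=arm.get_state();print(s["time"],s["ee_rot"],arm.finger_overhang)
E
```

```text
h.py
pics
top probe [(0.81, [357.0, -261.0, 157.0], [380.0, 262.0]), (0.8, [356.0, -380.0, 155.0], [425.0, 262.0]), (0.64, [568.0, -383.0, 115.0], [416.0, 186.0]), (0.59, [463.0, -333.0, 129.0], [402.0, 223.0])]
top turntable [(0.68, [536.0, -6.0, 58.0], [282.0, 202.0])]
top post_top [(0.78, [535.0, -3.0, 60.0], [281.0, 202.0])]
top antenna_tip [(0.62, [530.0, 0.0, 55.0], [280.0, 204.0])]
top holder [(0.67, [459.0, -324.0, 72.0], [393.0, 226.0])]
top plant [(0.97, [629.0, 355.0, 98.0], [157.0, 170.0])]
top mug [(0.85, [690.0, -314.0, 42.0], [383.0, 151.0]), (0.42, [532.0, 0.0, 56.0], [280.0, 204.0]), (0.29, [462.0, -329.0, 129.0], [401.0, 223.0])]
top mouse [(0.64, [381.0, 266.0, 25.0], [192.0, 257.0]), (0.4, [461.0, -322.0, 69.0], [392.0, 226.0])]
side probe [(0.92, [354.0, -373.0, 119.0], [408.0, 165.0]), (0.8, [464.0, -329.0, 111.0], [365.0, 165.0]), (0.75, [352.0, -260.0, 112.0], [394.0, 184.0]), (0.5, [570.0, -381.0, 84.0], [339.0, 158.0])]
side turntable [(0.72, [515.0, 39.0, 45.0], [278.0, 242.0])]
side post_top [(0.75, [515.0, 37.0, 51.0], [279.0, 240.0])]
side antenna_tip [(0.64, [506.0, 34.0, 48.0], [283.0, 241.0]), (0.62, [671.0, -288.0, 59.0], [295.0, 170.0])]
side holder [(0.78, [458.0, -311.0, 51.0], [363.0, 186.0])]
side plant [(0.78, [610.0, 371.0, 75.0], [141.0, 299.0])]
side mug [(0.77, [672.0, -287.0, 58.0], [295.0, 170.0])]
side mouse []
0.9 [[ 8.94800304e-01  4.46466589e-01  1.69412510e-05]
 [ 4.46466588e-01 -8.94800303e-01  5.96845873e-05]
 [ 4.18062107e-05 -4.58420843e-05 -9.99999998e-01]] 17.0
```

```bash
sleep 1
python3 - <<'E'
import cv2
a=cv2.imread("pics/t.png");cv2.imwrite("pics/t2.png",cv2.resize(a[120:330,180:460],(800,600),interpolation=2))
b=cv2.imread("pics/s.png");cv2.imwrite("pics/s2.png",cv2.resize(b[110:320,180:460],(800,600),interpolation=2))
E
```

```text
(no output)
```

View pics/t2.png

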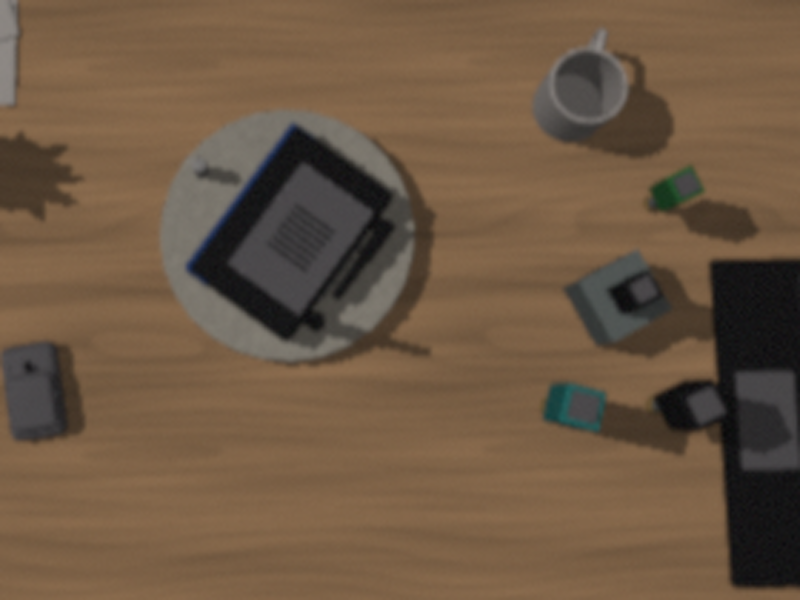

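View pics/s2.png

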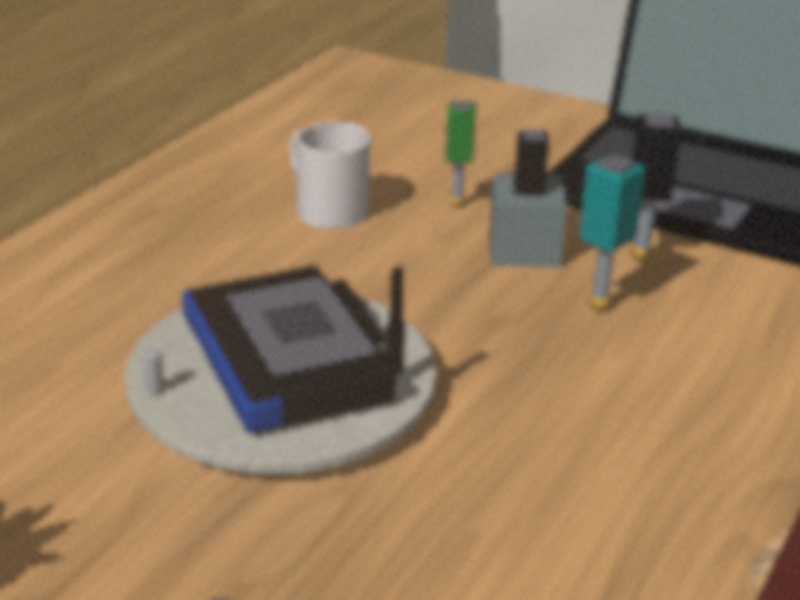

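The pictures show four probe-like things, at these top-image pixels: black in the holder (402,223), larger black (425,262), turquoise (380,262) and green (416,186). The smaller black one, hanging in the grey holder, fits the description. The post is at about (251,178) and the upright antenna at about (290,232). I'll confirm the probe in one crop and measure.

```bash
python3 - <<'E'
from h import *
a=cv2.imread("pics/t.png")
hsv=cv2.cvtColor(a,cv2.COLOR_BGR2HSV)
m=((hsv[...,1]<70)&(hsv[...,2]>90)).astype(np.uint8)*255
m[:,:230]=0;m[:,330:]=0;m[:150]=0;m[255:]=0
c=max(cv2.findContours(m,0,1)[0],key=cv2.contourArea)
hull=cv2.convexHull(c)[:,0]
P=np.array([ray(u,v,28,"top")[:2] for u,v in hull])
from scipy.optimize import least_squares
r=least_squares(lambda x:np.hypot(*(P-x[:2]).T)-x[2],[530,0,135],loss='soft_l1',f_scale=2)
print("centre",r.x,np.abs(r.fun).max()); 
po=ray(251.2,178,68,"top");print("post",po,np.hypot(*(po[:2]-r.x[:2])),proj(po,"side"))
th=np.arctan2(*(po[:2]-r.x[:2])[::-1]);print("theta",th)
R=lambda t:np.array([[np.cos(t),-np.sin(t)],[np.sin(t),np.cos(t)]])
tip=np.r_[r.x[:2]+R(th)@[-82,60],140];print("tip",tip,proj(tip,"top"),proj(tip,"side"), "side crop",(proj(tip,"side")-[180,110])/.35)
print("post side crop",(proj(np.r_[r.x[:2]+R(th)@[112,0],68],"side")-[180,110])/.35)
for n in("top",): 
  for u,v in((402,223),(180+643*.35,120+290*.35)): print(ray(u,v,130,n))
K,T=cal("top");print("cam",-T[:3,:3].T@T[:3,3]);K,T=cal("side");print("cam",-T[:3,:3].T@T[:3,3])
x=cv2.resize(a[200:250,370:430],(720,600),interpolation=2)
b=cv2.imread("pics/s.png");cv2.imwrite("pics/c.png",x)
E
```

```text
centre [543.23854444   1.07499644 134.54224887] 0.9408712572403886
post [608.16791703  85.08840098  68.        ] 106.17944983877167 [234.63517685 231.64072781]
theta 0.9128337674600185
tip [445.62066414 -27.11630444 140.        ] [290.70357778 230.67123083] [318.39510006 203.35921753] side crop [395.41457159 266.7406215 ]
post side crop [149.27096644 348.91150103]
[ 462.57538979 -332.79809859  130.        ]
[ 466.56706095 -341.38201316  130.        ]
cam [ 366.50663585   -5.80442962 1228.34759983]
cam [ 13.32199781 767.46924452 669.18847922]
```

View pics/c.png

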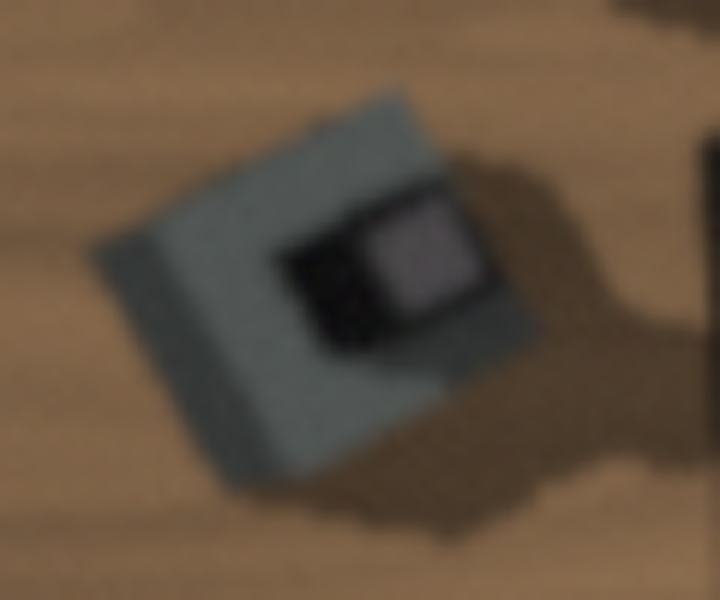

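The crop confirms it: the small black handle stands in the grey holder, with its top-face centre at about pixel (405,220). The turntable, post and antenna positions agree between both cameras.

```bash
python3 - <<'E'
from h import *
f=lambda u,v,z:ray(370+(u+.5)/12-.5,200+(v+.5)/12-.5,z,"top")[:2]
C=np.array([f(*p,70) for p in((400,92),(150,232),(285,480),(542,332))])
print(C.round(),C.mean(0)); 
for i in range(4):
  d=C[(i+1)%4]-C[i];print(np.hypot(*d),np.degrees(np.arctan2(d[1],d[0]))%90)
H=np.array([f(*p,130) for p in((440,180),(350,238),(400,330),(500,280))])
print(H.mean(0))
for i in range(4):
  d=H[(i+1)%4]-H[i];print(np.hypot(*d),np.degrees(np.arctan2(d[1],d[0]))%90)
h=np.r_[H.mean(0),130]; print("side",proj(h,"side"),(proj(h,"side")-[180,110])/.35)
s=arm.get_state();E=s["ee_rot"];print(np.degrees(np.arctan2(E[1][1],E[0][1])),s["q"])
E
```

```text
[[ 514. -356.]
 [ 481. -294.]
 [ 421. -323.]
 [ 455. -387.]] [ 467.53245863 -339.75210133]
70.43016823385692 28.020800336699907
66.9252196062104 25.946041224616437
72.38533490978506 28.485716808904442
66.29566157647692 27.61447920830565
[ 468.09077153 -340.64764394]
24.98154117116351 31.385230705877603
23.57121530081315 25.64029282259054
25.93520028326294 25.274360282259224
26.259672287679834 27.99435141256587
side [365.87851144 156.63272042] [531.08146125 133.23634404]
-63.48279099855206 [ 1.00878481  0.33322877  0.0398697   1.46538405 -0.01342873  1.3432885
 -0.05849068]
```

Request:
send_rows --newtons 40 --steps '[{"x": 0.3,"y": 0.4,"grip": 1},{"x": 0.55,"y": 0.75},{"x": 0.55,"y": 0.75},{"x": 0.55,"y": 0.75},{"x": 0.55,"y": 0.75},{"x": 0.55,"y": 0.75},{"x": 0.55,"y": 0.75},{"x": 0.55,"y": 0.75},{"x": 0.3,"y": 0.4},{},{}]'

```text
schema error: expected keys x, y, z, rx, ry, rz, grip
```

Request:
send_rows --newtons 40 --steps '[{"x": 0.3,"y": 0.4,"z": 0,"rx": 0,"ry": 0,"rz": 0,"grip": 1},{"x": 0.55,"y": 0.75,"z": 0,"rx": 0,"ry": 0,"rz": 0,"grip": 1},{"x": 0.55,"y": 0.75,"z": 0,"rx": 0,"ry": 0,"rz": 0,"grip": 1},{"x": 0.55,"y": 0.75,"z": 0,"rx": 0,"ry": 0,"rz": 0,"grip": 1},{"x": 0.55,"y": 0.75,"z": 0,"rx": 0,"ry": 0,"rz": 0,"grip": 1},{"x": 0.55,"y": 0.75,"z": 0,"rx": 0,"ry": 0,"rz": 0,"grip": 1},{"x": 0.55,"y": 0.75,"z": 0,"rx": 0,"ry": 0,"rz": 0,"grip": 1},{"x": 0.55,"y": 0.75,"z": 0,"rx": 0,"ry": 0,"rz": 0,"grip": 1},{"x": 0.3,"y": 0.4,"z": 0,"rx": 0,"ry": 0,"rz": 0,"grip": 1},{"x": 0,"y": 0,"z": 0,"rx": 0,"ry": 0,"rz": 0,"grip": 1},{"x": 0,"y": 0,"z": 0,"rx": 0,"ry": 0,"rz": 0,"grip": 1}]'

```text
time: 1.82
position: [469.0, -338.4, 248.4]
ee_rot: [[0.893, 0.449, 0.0], [0.449, -0.893, -0.0], [0.0, 0.0, -1.0]]
contact_force: [-0.2, -0.3, 0.7]
opening: 1.0
gripper_force: 0.0
```

Request:
send_rows --newtons 40 --steps '[{"x": -0.03,"y": -0.05,"z": -0.4,"rx": 0,"ry": 0,"rz": 0,"grip": 1},{"x": 0,"y": 0,"z": -0.8,"rx": 0,"ry": 0,"rz": 0,"grip": 1},{"x": 0,"y": 0,"z": -0.8,"rx": 0,"ry": 0,"rz": 0,"grip": 1},{"x": 0,"y": 0,"z": -0.8,"rx": 0,"ry": 0,"rz": 0,"grip": 1},{"x": 0,"y": 0,"z": -0.6,"rx": 0,"ry": 0,"rz": 0,"grip": 1},{"x": 0,"y": 0,"z": -0.3,"rx": 0,"ry": 0,"rz": 0,"grip": 1},{"x": 0,"y": 0,"z": 0,"rx": 0,"ry": 0,"rz": 0,"grip": 1}]'

```text
time: 2.4
position: [464.7, -341.9, 97.5]
ee_rot: [[0.896, 0.445, -0.004], [0.445, -0.896, 0.002], [-0.003, -0.004, -1.0]]
contact_force: [-0.6, -0.0, 0.2]
opening: 0.995
gripper_force: 0.0
```

Request:
send_rows --newtons 40 --steps '[{"x": 0,"y": 0,"z": 0,"rx": 0,"ry": 0,"rz": 0,"grip": 0},{"x": 0,"y": 0,"z": 0,"rx": 0,"ry": 0,"rz": 0,"grip": 0},{"x": 0,"y": 0,"z": 0,"rx": 0,"ry": 0,"rz": 0,"grip": 0},{"x": 0,"y": 0,"z": 0,"rx": 0,"ry": 0,"rz": 0,"grip": 0},{"x": 0,"y": 0,"z": 0,"rx": 0,"ry": 0,"rz": 0,"grip": 0},{"x": 0,"y": 0,"z": 0,"rx": 0,"ry": 0,"rz": 0,"grip": 0},{"x": 0,"y": 0,"z": 0,"rx": 0,"ry": 0,"rz": 0,"grip": 0},{"x": 0,"y": 0,"z": 0,"rx": 0,"ry": 0,"rz": 0,"grip": 0}]'

```text
time: 3.07
position: [467.6, -342.0, 101.6]
ee_rot: [[0.895, 0.446, 0.002], [0.446, -0.895, -0.001], [0.001, 0.002, -1.0]]
contact_force: [-1.2, -0.1, 6.7]
opening: 0.345
gripper_force: 40.0
```

Request:
send_rows --newtons 40 --steps '[{"x": 0,"y": 0,"z": 0.2,"rx": 0,"ry": 0,"rz": 0,"grip": 0},{"x": 0,"y": 0,"z": 0.5,"rx": 0,"ry": 0,"rz": 0,"grip": 0},{"x": 0,"y": 0,"z": 0.7,"rx": 0,"ry": 0,"rz": 0,"grip": 0},{"x": 0,"y": 0,"z": 0.7,"rx": 0,"ry": 0,"rz": 0,"grip": 0},{"x": 0,"y": 0,"z": 0.7,"rx": 0,"ry": 0,"rz": 0,"grip": 0},{"x": 0,"y": 0,"z": 0.7,"rx": 0,"ry": 0,"rz": 0,"grip": 0},{"x": 0,"y": 0,"z": 0.4,"rx": 0,"ry": 0,"rz": 0,"grip": 0},{"x": 0,"y": 0,"z": 0.2,"rx": 0,"ry": 0,"rz": 0,"grip": 0},{"x": 0,"y": 0,"z": 0,"rx": 0,"ry": 0,"rz": 0,"grip": 0},{"x": 0,"y": 0,"z": 0,"rx": 0,"ry": 0,"rz": 0,"grip": 0}]'

```text
time: 3.9
position: [466.7, -341.4, 263.7]
ee_rot: [[0.895, 0.446, -0.001], [0.446, -0.895, 0.0], [-0.0, -0.001, -1.0]]
contact_force: [0.6, 0.3, -1.7]
opening: 0.346
gripper_force: 39.7
```

Request:
send_rows --newtons 40 --steps '[{"x": 0,"y": 0.3,"z": 0,"rx": 0,"ry": 0,"rz": 0,"grip": 0},{"x": -0.06,"y": 0.7,"z": 0,"rx": 0,"ry": 0,"rz": 0,"grip": 0},{"x": -0.06,"y": 0.9,"z": 0,"rx": 0,"ry": 0,"rz": 0,"grip": 0},{"x": -0.06,"y": 0.95,"z": 0,"rx": 0,"ry": 0,"rz": 0,"grip": 0},{"x": -0.06,"y": 0.95,"z": 0,"rx": 0,"ry": 0,"rz": 0,"grip": 0},{"x": -0.06,"y": 0.95,"z": 0,"rx": 0,"ry": 0,"rz": 0,"grip": 0},{"x": -0.06,"y": 0.95,"z": 0,"rx": 0,"ry": 0,"rz": 0,"grip": 0},{"x": -0.06,"y": 0.95,"z": 0,"rx": 0,"ry": 0,"rz": 0,"grip": 0},{"x": -0.06,"y": 0.8,"z": 0,"rx": 0,"ry": 0,"rz": 0,"grip": 0},{"x": -0.05,"y": 0.4,"z": 0,"rx": 0,"ry": 0,"rz": 0,"grip": 0},{"x": 0,"y": 0,"z": 0,"rx": 0,"ry": 0,"rz": 0,"grip": 0},{"x": 0,"y": 0,"z": 0,"rx": 0,"ry": 0,"rz": 0,"grip": 0}]'

```text
time: 4.9
position: [444.8, -26.5, 263.2]
ee_rot: [[0.894, 0.449, -0.002], [0.449, -0.894, -0.0], [-0.002, -0.0, -1.0]]
contact_force: [1.5, 0.1, -1.3]
opening: 0.343
gripper_force: 39.9
```

```bash
python3 - <<'E'
from h import *
s=arm.get_state();p=np.array(s["position"]);print(p,s["q"])
b=arm.snapshot("side");u=proj(p-[0,0,92],"side");print("tip px",u,"ant",proj([445.6,-27,140],"side"))
cv2.imwrite("pics/h.png",cv2.resize(b[130:250,230:390],(800,600),interpolation=2))
E
```

```text
[444.8222583  -26.45889578 263.2164212 ] [ 0.40027591 -0.07593558 -0.41337434  1.88979632 -0.03110021  1.32328399
 -1.10987466]
tip px [318.90252331 191.67859811] ant [318.37808309 203.38334647]
```

View pics/h.png

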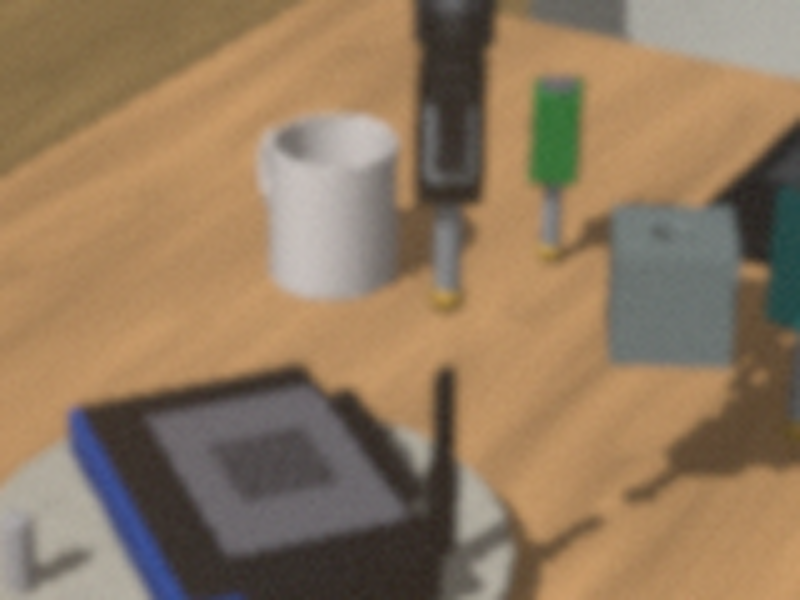

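Request:
send_rows --newtons 40 --steps '[{"x": 0.3,"y": 0.13,"z": 0,"rx": 0,"ry": 0,"rz": 0,"grip": 0},{"x": 0.7,"y": 0.3,"z": 0,"rx": 0,"ry": 0,"rz": 0,"grip": 0},{"x": 0.85,"y": 0.38,"z": 0,"rx": 0,"ry": 0,"rz": 0,"grip": 0},{"x": 0.85,"y": 0.38,"z": 0,"rx": 0,"ry": 0,"rz": 0,"grip": 0},{"x": 0.85,"y": 0.38,"z": 0,"rx": 0,"ry": 0,"rz": 0,"grip": 0},{"x": 0.85,"y": 0.38,"z": 0,"rx": 0,"ry": 0,"rz": 0,"grip": 0},{"x": 0.42,"y": 0.2,"z": 0,"rx": 0,"ry": 0,"rz": 0,"grip": 0},{"x": 0,"y": 0,"z": 0,"rx": 0,"ry": 0,"rz": 0,"grip": 0},{"x": 0,"y": 0,"z": 0,"rx": 0,"ry": 0,"rz": 0,"grip": 0}]'

```text
time: 5.7
position: [638.8, 57.6, 262.2]
ee_rot: [[0.895, 0.446, -0.003], [0.446, -0.895, 0.0], [-0.003, -0.002, -1.0]]
contact_force: [-0.1, 0.8, -2.0]
opening: 0.35
gripper_force: 39.9
```

Request:
send_rows --newtons 40 --steps '[{"x": 0,"y": 0,"z": -0.3,"rx": 0,"ry": 0,"rz": 0,"grip": 0},{"x": 0,"y": 0,"z": -0.6,"rx": 0,"ry": 0,"rz": 0,"grip": 0},{"x": 0,"y": 0,"z": -0.7,"rx": 0,"ry": 0,"rz": 0,"grip": 0},{"x": 0,"y": 0,"z": -0.7,"rx": 0,"ry": 0,"rz": 0,"grip": 0},{"x": 0,"y": 0,"z": -0.4,"rx": 0,"ry": 0,"rz": 0,"grip": 0},{"x": 0,"y": 0,"z": -0.25,"rx": 0,"ry": 0,"rz": 0,"grip": 0},{"x": 0,"y": 0,"z": -0.1,"rx": 0,"ry": 0,"rz": 0,"grip": 0},{"x": 0,"y": 0,"z": 0,"rx": 0,"ry": 0,"rz": 0,"grip": 0},{"x": 0,"y": 0,"z": 0,"rx": 0,"ry": 0,"rz": 0,"grip": 0}]'

```text
time: 6.45
position: [638.9, 58.1, 143.4]
ee_rot: [[0.895, 0.446, 0.001], [0.446, -0.895, -0.0], [0.001, 0.001, -1.0]]
contact_force: [-0.7, 0.4, -2.3]
opening: 0.348
gripper_force: 39.8
```

```bash
python3 - <<'E'
import numpy as np
inc=[.03,.05,.05,.03,.02,.02,.02,.02,.02,  .03,.04,.05,.06,.07,.08,.09,.096,.096,.096,.06,.03,.01]
a=.537;P=np.array([638.9-543.2,58.1-1.1])
for i in inc:
    a+=i;Q=112*np.array([np.cos(a),np.sin(a)]);d=((Q-P)/40).round(2);P=P+40*d;print(i,round(a,3),d)
E
```

```text
0.03 0.567 [-0.03  0.08]
0.05 0.617 [-0.08  0.12]
0.05 0.667 [-0.08  0.11]
0.03 0.697 [-0.06  0.06]
0.02 0.717 [-0.03  0.04]
0.02 0.737 [-0.04  0.05]
0.02 0.757 [-0.04  0.04]
0.02 0.777 [-0.04  0.04]
0.02 0.797 [-0.04  0.04]
0.03 0.827 [-0.06  0.06]
0.04 0.867 [-0.08  0.07]
0.05 0.917 [-0.11  0.09]
0.06 0.977 [-0.14  0.1 ]
0.07 1.047 [-0.16  0.1 ]
0.08 1.127 [-0.2  0.1]
0.09 1.217 [-0.23  0.1 ]
0.096 1.313 [-0.26  0.08]
0.096 1.409 [-0.26  0.06]
0.096 1.505 [-0.27  0.03]
0.06 1.565 [-0.17  0.  ]
0.03 1.595 [-0.08  0.  ]
0.01 1.605 [-0.03  0.  ]
```

Request:
send_rows --newtons 40 --steps '[{"x": -0.03,"y": 0.08,"z": -0.1,"rx": 0,"ry": 0,"rz": 0,"grip": 0},{"x": -0.08,"y": 0.12,"z": -0.1,"rx": 0,"ry": 0,"rz": 0,"grip": 0},{"x": -0.08,"y": 0.11,"z": 0,"rx": 0,"ry": 0,"rz": 0,"grip": 0},{"x": -0.06,"y": 0.06,"z": 0,"rx": 0,"ry": 0,"rz": 0,"grip": 0},{"x": -0.03,"y": 0.04,"z": 0,"rx": 0,"ry": 0,"rz": 0,"grip": 0},{"x": -0.04,"y": 0.05,"z": 0,"rx": 0,"ry": 0,"rz": 0,"grip": 0},{"x": -0.04,"y": 0.04,"z": 0,"rx": 0,"ry": 0,"rz": 0,"grip": 0},{"x": -0.04,"y": 0.04,"z": 0,"rx": 0,"ry": 0,"rz": 0,"grip": 0},{"x": -0.04,"y": 0.04,"z": 0,"rx": 0,"ry": 0,"rz": 0,"grip": 0}]'

```text
time: 7.2
position: [621.0, 81.5, 134.4]
ee_rot: [[0.895, 0.446, 0.0], [0.446, -0.895, -0.0], [0.0, 0.0, -1.0]]
contact_force: [-0.1, -0.4, -1.0]
opening: 0.348
gripper_force: 39.8
```

Request:
send_rows --newtons 40 --steps '[{"x": -0.06,"y": 0.06,"z": 0,"rx": 0,"ry": 0,"rz": 0,"grip": 0},{"x": -0.08,"y": 0.07,"z": 0,"rx": 0,"ry": 0,"rz": 0,"grip": 0},{"x": -0.11,"y": 0.09,"z": 0,"rx": 0,"ry": 0,"rz": 0,"grip": 0},{"x": -0.14,"y": 0.1,"z": 0,"rx": 0,"ry": 0,"rz": 0,"grip": 0},{"x": -0.16,"y": 0.1,"z": 0,"rx": 0,"ry": 0,"rz": 0,"grip": 0},{"x": -0.2,"y": 0.1,"z": 0,"rx": 0,"ry": 0,"rz": 0,"grip": 0},{"x": -0.23,"y": 0.1,"z": 0,"rx": 0,"ry": 0,"rz": 0,"grip": 0},{"x": -0.26,"y": 0.08,"z": 0,"rx": 0,"ry": 0,"rz": 0,"grip": 0},{"x": -0.26,"y": 0.06,"z": 0,"rx": 0,"ry": 0,"rz": 0,"grip": 0},{"x": -0.27,"y": 0.03,"z": 0,"rx": 0,"ry": 0,"rz": 0,"grip": 0},{"x": -0.1,"y": 0.0,"z": 0,"rx": 0,"ry": 0,"rz": 0,"grip": 0}]'

```text
time: 8.12
position: [544.2, 113.7, 134.3]
ee_rot: [[0.894, 0.447, -0.001], [0.447, -0.894, -0.0], [-0.001, -0.0, -1.0]]
contact_force: [1.1, 0.3, -2.3]
opening: 0.345
gripper_force: 39.8
```

Request:
send_rows --newtons 40 --steps '[{"x": 0,"y": 0,"z": 0.2,"rx": 0,"ry": 0,"rz": 0,"grip": 0},{"x": 0,"y": 0.1,"z": 0.5,"rx": 0,"ry": 0,"rz": 0,"grip": 0},{"x": 0,"y": 0.2,"z": 0.8,"rx": 0,"ry": 0,"rz": 0,"grip": 0},{"x": 0,"y": 0.2,"z": 0.8,"rx": 0,"ry": 0,"rz": 0,"grip": 0},{"x": 0,"y": 0,"z": 0.6,"rx": 0,"ry": 0,"rz": 0,"grip": 0},{"x": 0,"y": 0,"z": 0.3,"rx": 0,"ry": 0,"rz": 0,"grip": 0},{"x": 0,"y": 0,"z": 0,"rx": 0,"ry": 0,"rz": 0,"grip": 0}]'

```text
time: 8.7
position: [547.7, 133.3, 265.5]
ee_rot: [[0.895, 0.446, 0.005], [0.446, -0.895, 0.001], [0.005, 0.002, -1.0]]
contact_force: [0.4, 1.0, -2.3]
opening: 0.349
gripper_force: 39.9
```

```bash
cat >> h.py <<'E'
C=np.array([543.2,1.1]);TH0=.913;N=1440
def polar(img,n):
    t=np.arange(N)*2*np.pi/N;r=np.arange(15,112,2.)
    K,T=cal(n);T_,R_=np.meshgrid(t,r)
    P=np.stack([C[0]+R_*np.cos(T_),C[1]+R_*np.sin(T_),0*R_+66,0*R_+1],-1)@T.T
    q=np.stack([P[...,0],-P[...,1],-P[...,2]],-1)@K.T
    m=(q[...,:2]/q[...,2:]).astype(np.float32)
    return cv2.remap(img,m[...,0],m[...,1],1).astype(np.float32),R_
def angle(img,n):
    ref,w=polar(cv2.imread("pics/t.png" if n=="top" else "pics/s.png"),n);cur,_=polar(img,n)
    w=w/w.mean()
    s=np.array([(w*(np.abs(np.roll(ref,k,1)-cur).max(-1)<22)).mean() for k in range(0,N)])
    k=int(s.argmax());f=s[[k-1,k,(k+1)%N]];
    return (TH0+k*2*np.pi/N)%(2*np.pi),s.max(),s
def look(n):
    t=arm.get_state()["time"];im=arm.snapshot(n);return t,im
E
python3 - <<'E'
from h import *
t1,a=look("top");t2,b=look("side");t3,c=look("top");t4,d=look("side")
np.savez("f.npz",a=a,b=b,c=c,d=d)
for t,i,n in((t1,a,"top"),(t2,b,"side"),(t3,c,"top"),(t4,d,"side")):
    th,m,s=angle(i,n);print(n,t,th,m,np.median(s))
cv2.imwrite("pics/v.png",np.hstack([cv2.resize(x[100:380,100:500],(400,280)) for x in(c,d)]))
E
```

```text
top 8.7 2.4619797111449673 0.6997536713097938 0.35496020498146347
side 8.75 2.5579728200046556 0.524509817154375 0.279472159234064
top 8.8 2.5841527587845703 0.6840293524817335 0.35465347514667245
side 8.85 2.6583292519943296 0.5226878846776807 0.2815042022099845
```

View pics/v.png

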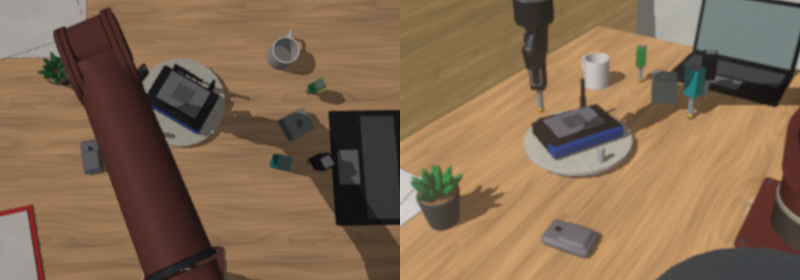

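The picture shows the platter coasting counterclockwise, with the post now at side view (600,155). The speed is about 1.2 rad/s. I'll move to the intercept next.

Request:
send_rows --newtons 40 --steps '[{"x": 0.2,"y": -0.15,"z": 0,"rx": 0,"ry": 0,"rz": 0,"grip": 0},{"x": 0.4,"y": -0.35,"z": -0.07,"rx": 0,"ry": 0,"rz": 0,"grip": 0},{"x": 0.4,"y": -0.35,"z": -0.07,"rx": 0,"ry": 0,"rz": 0,"grip": 0},{"x": 0.4,"y": -0.35,"z": -0.07,"rx": 0,"ry": 0,"rz": 0,"grip": 0},{"x": 0.4,"y": -0.35,"z": -0.07,"rx": 0,"ry": 0,"rz": 0,"grip": 0},{"x": 0.2,"y": -0.2,"z": 0,"rx": 0,"ry": 0,"rz": 0,"grip": 0},{"x": 0,"y": 0,"z": 0,"rx": 0,"ry": 0,"rz": 0,"grip": 0}]'

```text
time: 9.48
position: [627.4, 59.7, 249.2]
ee_rot: [[0.897, 0.443, -0.002], [0.443, -0.897, -0.001], [-0.002, -0.0, -1.0]]
contact_force: [0.2, -0.7, -2.2]
opening: 0.347
gripper_force: 39.9
```

```bash
cat > tr.py <<'E'
from h import *
import json,os,sys
# usage: tr.py t_on nrows ; measures, fits th(t), prints rows keeping probe above antenna
L=json.load(open("log.json")) if os.path.exists("log.json") else [(8.7,2.462),(8.75,2.558),(8.8,2.584),(8.85,2.658)]
for n in sys.argv[2:]:
    t,im=look(n);th,m,s=angle(im,n);base=L[-1]
    th+=2*np.pi*round((base[1]+1.15*(t-base[0])-th)/2/np.pi)
    ok=m>.47 and abs(th-base[1]-1.15*(t-base[0]))<.35;print(n,t,round(th,3),round(m,2),"" if ok else "REJ")
    if ok:L.append((t,th))
json.dump(L,open("log.json","w"))
A=np.array(L);k=.04 if 0 else 0.04
# th = a + w*(t-t0) - .5*k*(t-t0)^2
t0=A[0,0];x=A[:,0]-t0;w,a=np.polyfit(x,A[:,1]+.5*k*x*x,1);res=A[:,1]+.5*k*x*x-(w*x+a)
th=lambda t:a+w*(t-t0)-.5*k*(t-t0)**2
s=arm.get_state();t=s["time"];p=np.array(s["position"]);print("t",t,"p",p.round(1),"w0",w,"w",w-k*(t-t0),"res",res.round(3)[-6:])
ant=lambda t:C+101.6*np.array([np.cos(th(t)+2.51),np.sin(th(t)+2.51)])
print("err now",(p[:2]-ant(t)).round(1),"ant ang",(th(t)+2.51)%(2*np.pi),"tip h",p[2]-92-140)
lead=float(sys.argv[1])
P=p[:2]
for i in range(1,13):
    d=((ant(t+i/12+lead)-P)/40).round(2);P=P+40*d;print(i,d.tolist())
E
python3 tr.py 0 top side top side
```

```text
top 9.4833 3.431 0.17 REJ
side 9.5333 3.47 0.54 
top 9.5833 3.544 0.18 REJ
side 9.6333 3.579 0.55 
t 9.6833 p [625.6  64.4 251.1] w0 1.2054397314224483 w 1.1661077314224484 res [-0.013  0.022 -0.012  0.002  0.004 -0.004]
err now [-18.4  76.7] ant ang 6.151262108980257 tip h 19.109623143551346
1 [0.48, -1.67]
2 [-0.0, 0.24]
3 [-0.03, 0.25]
4 [-0.05, 0.24]
5 [-0.07, 0.23]
6 [-0.1, 0.22]
7 [-0.11, 0.22]
8 [-0.14, 0.2]
9 [-0.15, 0.18]
10 [-0.17, 0.17]
11 [-0.18, 0.16]
12 [-0.2, 0.13]
```

Request:
send_rows --newtons 40 --steps '[{"x": 0,"y": 0,"z": 0,"rx": 0,"ry": 0,"rz": 0,"grip": 0},{"x": 0,"y": 0,"z": 0,"rx": 0,"ry": 0,"rz": 0,"grip": 0},{"x": 0,"y": 0,"z": 0,"rx": 0,"ry": 0,"rz": 0,"grip": 0},{"x": 0,"y": 0,"z": 0,"rx": 0,"ry": 0,"rz": 0,"grip": 0},{"x": 0,"y": 0,"z": 0,"rx": 0,"ry": 0,"rz": 0,"grip": 0},{"x": 0,"y": 0,"z": 0,"rx": 0,"ry": 0,"rz": 0,"grip": 0},{"x": 0,"y": 0,"z": 0,"rx": 0,"ry": 0,"rz": 0,"grip": 0},{"x": -0.08,"y": 0.1,"z": 0.04,"rx": 0,"ry": 0,"rz": 0,"grip": 0},{"x": -0.15,"y": 0.18,"z": 0.04,"rx": 0,"ry": 0,"rz": 0,"grip": 0},{"x": -0.17,"y": 0.17,"z": 0,"rx": 0,"ry": 0,"rz": 0,"grip": 0},{"x": -0.18,"y": 0.16,"z": 0,"rx": 0,"ry": 0,"rz": 0,"grip": 0},{"x": -0.2,"y": 0.13,"z": 0,"rx": 0,"ry": 0,"rz": 0,"grip": 0}]'

```text
time: 10.68
position: [593.9, 94.3, 254.4]
ee_rot: [[0.894, 0.448, 0.0], [0.448, -0.894, 0.0], [0.0, -0.0, -1.0]]
contact_force: [-0.7, -0.2, -1.2]
opening: 0.349
gripper_force: 39.9
```

```bash
python3 tr.py 0.04 side side
```

```text
side 10.6833 4.792 0.53 
side 10.7333 4.84 0.53 
t 10.7833 p [593.5  94.8 254.7] w0 1.2056437875613752 w 1.1223117875613753 res [-0.012  0.002  0.004 -0.004  0.004 -0.004]
err now [6.6 1.9] ant ang 1.1269890037525654 tip h 22.719121582322913
1 [-0.49, 0.08]
2 [-0.23, 0.06]
3 [-0.23, 0.04]
4 [-0.24, 0.02]
5 [-0.23, -0.01]
6 [-0.23, -0.02]
7 [-0.23, -0.05]
8 [-0.22, -0.07]
9 [-0.22, -0.08]
10 [-0.2, -0.11]
11 [-0.19, -0.12]
12 [-0.19, -0.14]
```

Request:
send_rows --newtons 40 --steps '[{"x": -0.35,"y": 0.08,"z": 0,"rx": 0,"ry": 0,"rz": 0,"grip": 0},{"x": -0.32,"y": 0.06,"z": 0,"rx": 0,"ry": 0,"rz": 0,"grip": 0},{"x": -0.27,"y": 0.04,"z": 0,"rx": 0,"ry": 0,"rz": 0,"grip": 0},{"x": -0.24,"y": 0.02,"z": 0,"rx": 0,"ry": 0,"rz": 0,"grip": 0},{"x": -0.23,"y": -0.01,"z": 0,"rx": 0,"ry": 0,"rz": 0,"grip": 0},{"x": -0.23,"y": -0.02,"z": 0,"rx": 0,"ry": 0,"rz": 0,"grip": 0},{"x": -0.23,"y": -0.05,"z": 0,"rx": 0,"ry": 0,"rz": 0,"grip": 0},{"x": -0.22,"y": -0.07,"z": 0,"rx": 0,"ry": 0,"rz": 0,"grip": 0},{"x": -0.22,"y": -0.08,"z": 0,"rx": 0,"ry": 0,"rz": 0,"grip": 0},{"x": -0.2,"y": -0.11,"z": 0,"rx": 0,"ry": 0,"rz": 0,"grip": 0},{"x": -0.19,"y": -0.12,"z": 0,"rx": 0,"ry": 0,"rz": 0,"grip": 0},{"x": -0.19,"y": -0.14,"z": 0,"rx": 0,"ry": 0,"rz": 0,"grip": 0}]'

```text
time: 11.78
position: [478.6, 76.3, 254.3]
ee_rot: [[0.895, 0.446, 0.0], [0.446, -0.895, 0.0], [0.0, 0.0, -1.0]]
contact_force: [0.2, 0.5, -1.2]
opening: 0.346
gripper_force: 39.9
```

```bash
python3 tr.py 0.04 side
```

```text
side 11.7833 6.044 0.66 
t 11.8333 p [477.7  75.  254.4] w0 1.2144121875404257 w 1.0890801875404257 res [ 0.005  0.001 -0.008 -0.009 -0.018  0.019]
err now [ 2.7 -1.4] ant ang 2.3065522265643494 tip h 22.355709389982763
1 [-0.3, -0.21]
2 [-0.14, -0.18]
3 [-0.12, -0.19]
4 [-0.11, -0.21]
5 [-0.08, -0.21]
6 [-0.07, -0.21]
7 [-0.05, -0.22]
8 [-0.02, -0.23]
9 [-0.01, -0.22]
10 [0.01, -0.22]
11 [0.03, -0.22]
12 [0.05, -0.22]
```

Request:
send_rows --newtons 40 --steps '[{"x": -0.24,"y": -0.21,"z": 0,"rx": 0,"ry": 0,"rz": 0,"grip": 0},{"x": -0.19,"y": -0.2,"z": 0,"rx": 0,"ry": 0,"rz": 0,"grip": 0},{"x": -0.13,"y": -0.2,"z": 0,"rx": 0,"ry": 0,"rz": 0,"grip": 0},{"x": -0.11,"y": -0.21,"z": 0,"rx": 0,"ry": 0,"rz": 0,"grip": 0},{"x": -0.08,"y": -0.21,"z": 0,"rx": 0,"ry": 0,"rz": 0,"grip": 0},{"x": -0.07,"y": -0.21,"z": 0,"rx": 0,"ry": 0,"rz": 0,"grip": 0},{"x": -0.05,"y": -0.22,"z": 0,"rx": 0,"ry": 0,"rz": 0,"grip": 0},{"x": -0.02,"y": -0.23,"z": 0,"rx": 0,"ry": 0,"rz": 0,"grip": 0},{"x": -0.01,"y": -0.22,"z": 0,"rx": 0,"ry": 0,"rz": 0,"grip": 0},{"x": 0.01,"y": -0.22,"z": 0,"rx": 0,"ry": 0,"rz": 0,"grip": 0},{"x": 0.03,"y": -0.22,"z": 0,"rx": 0,"ry": 0,"rz": 0,"grip": 0},{"x": 0.05,"y": -0.22,"z": 0,"rx": 0,"ry": 0,"rz": 0,"grip": 0}]'

```text
time: 12.83
position: [447.1, -26.9, 254.3]
ee_rot: [[0.895, 0.446, -0.0], [0.446, -0.895, 0.0], [-0.0, -0.0, -1.0]]
contact_force: [-0.3, 0.5, -1.9]
opening: 0.346
gripper_force: 39.9
```

```bash
sed -i 's/^t0=A/if len(A)>7: k=float(np.clip(-2*np.polyfit(A[:,0]-A[0,0],A[:,1],2)[0],.02,.06));print("k",k)\nt0=A/' tr.py; python3 tr.py 0.04 side
```

```text
side 12.8333 7.153 0.95 
k 0.03394614392654403
t 12.8833 p [447.4 -28.8 254.2] w0 1.2036793888707171 w 1.0616724849828054 res [ 0.004 -0.004 -0.003 -0.012  0.02  -0.007]
err now [ 1.4 -0. ] ant ang 3.439781608394499 tip h 22.20716680686411
1 [0.08, -0.31]
2 [0.11, -0.2]
3 [0.11, -0.19]
4 [0.14, -0.17]
5 [0.15, -0.17]
6 [0.16, -0.15]
7 [0.17, -0.13]
8 [0.19, -0.12]
9 [0.19, -0.11]
10 [0.2, -0.08]
11 [0.21, -0.07]
12 [0.21, -0.05]
```

Request:
send_rows --newtons 40 --steps '[{"x": 0.08,"y": -0.27,"z": 0,"rx": 0,"ry": 0,"rz": 0,"grip": 0},{"x": 0.11,"y": -0.24,"z": 0,"rx": 0,"ry": 0,"rz": 0,"grip": 0},{"x": 0.11,"y": -0.19,"z": 0,"rx": 0,"ry": 0,"rz": 0,"grip": 0},{"x": 0.14,"y": -0.17,"z": 0,"rx": 0,"ry": 0,"rz": 0,"grip": 0},{"x": 0.15,"y": -0.17,"z": 0,"rx": 0,"ry": 0,"rz": 0,"grip": 0},{"x": 0.16,"y": -0.15,"z": 0,"rx": 0,"ry": 0,"rz": 0,"grip": 0},{"x": 0.17,"y": -0.13,"z": 0,"rx": 0,"ry": 0,"rz": 0,"grip": 0},{"x": 0.19,"y": -0.12,"z": 0,"rx": 0,"ry": 0,"rz": 0,"grip": 0},{"x": 0.19,"y": -0.11,"z": 0,"rx": 0,"ry": 0,"rz": 0,"grip": 0},{"x": 0.2,"y": -0.08,"z": 0,"rx": 0,"ry": 0,"rz": 0,"grip": 0},{"x": 0.21,"y": -0.07,"z": 0,"rx": 0,"ry": 0,"rz": 0,"grip": 0},{"x": 0.21,"y": -0.05,"z": 0,"rx": 0,"ry": 0,"rz": 0,"grip": 0}]'

```text
time: 13.88
position: [524.7, -96.2, 254.3]
ee_rot: [[0.895, 0.446, -0.0], [0.446, -0.895, 0.0], [-0.0, -0.0, -1.0]]
contact_force: [0.4, 0.4, -0.7]
opening: 0.349
gripper_force: 39.9
```

```bash
python3 tr.py 0.04 side
```

```text
side 13.8833 8.235 0.63 
k 0.03713767472677291
t 13.9333 p [525.8 -96.5 254.1] w0 1.2086657231791962 w 1.0143131300315755 res [-0.006 -0.005 -0.014  0.021  0.001 -0.005]
err now [2.3 2.1] ant ang 4.516903325631386 tip h 22.109559072345462
1 [0.26, -0.09]
2 [0.21, -0.01]
3 [0.21, 0.01]
4 [0.21, 0.03]
5 [0.21, 0.05]
6 [0.2, 0.06]
7 [0.19, 0.08]
8 [0.19, 0.09]
9 [0.18, 0.11]
10 [0.16, 0.13]
11 [0.16, 0.13]
12 [0.14, 0.15]
```

Request:
send_rows --newtons 40 --steps '[{"x": 0.26,"y": -0.06,"z": 0,"rx": 0,"ry": 0,"rz": 0,"grip": 0},{"x": 0.21,"y": -0.04,"z": 0,"rx": 0,"ry": 0,"rz": 0,"grip": 0},{"x": 0.21,"y": 0.01,"z": 0,"rx": 0,"ry": 0,"rz": 0,"grip": 0},{"x": 0.21,"y": 0.03,"z": 0,"rx": 0,"ry": 0,"rz": 0,"grip": 0},{"x": 0.21,"y": 0.05,"z": 0,"rx": 0,"ry": 0,"rz": 0,"grip": 0},{"x": 0.2,"y": 0.06,"z": 0,"rx": 0,"ry": 0,"rz": 0,"grip": 0},{"x": 0.19,"y": 0.08,"z": 0,"rx": 0,"ry": 0,"rz": 0,"grip": 0},{"x": 0.19,"y": 0.09,"z": 0,"rx": 0,"ry": 0,"rz": 0,"grip": 0},{"x": 0.18,"y": 0.11,"z": 0,"rx": 0,"ry": 0,"rz": 0,"grip": 0},{"x": 0.16,"y": 0.13,"z": 0,"rx": 0,"ry": 0,"rz": 0,"grip": 0},{"x": 0.16,"y": 0.13,"z": 0,"rx": 0,"ry": 0,"rz": 0,"grip": 0},{"x": 0.14,"y": 0.15,"z": 0,"rx": 0,"ry": 0,"rz": 0,"grip": 0}]'

```text
time: 14.93
position: [617.2, -65.8, 254.3]
ee_rot: [[0.895, 0.447, -0.0], [0.447, -0.895, 0.0], [-0.0, -0.0, -1.0]]
contact_force: [0.3, -0.2, -1.4]
opening: 0.345
gripper_force: 39.9
```

```bash
python3 tr.py 0.04 side
```

```text
side 14.9333 9.317 0.55 
k 0.034285836417919636
t 14.9833 p [617.9 -64.  254.2] w0 1.2031262225468693 w 0.9876980265821549 res [-0.002 -0.011  0.022 -0.003 -0.016  0.008]
err now [-3.1  0.3] ant ang 5.58481779845008 tip h 22.170437161998507
1 [0.26, 0.24]
2 [0.11, 0.18]
3 [0.09, 0.19]
4 [0.07, 0.19]
5 [0.06, 0.2]
6 [0.05, 0.2]
7 [0.02, 0.2]
8 [0.01, 0.2]
9 [-0.0, 0.21]
10 [-0.03, 0.2]
11 [-0.03, 0.2]
12 [-0.06, 0.19]
```

Request:
send_rows --newtons 40 --steps '[{"x": 0.2,"y": 0.22,"z": 0,"rx": 0,"ry": 0,"rz": 0,"grip": 0},{"x": 0.16,"y": 0.2,"z": 0,"rx": 0,"ry": 0,"rz": 0,"grip": 0},{"x": 0.1,"y": 0.19,"z": 0,"rx": 0,"ry": 0,"rz": 0,"grip": 0},{"x": 0.07,"y": 0.19,"z": 0,"rx": 0,"ry": 0,"rz": 0,"grip": 0},{"x": 0.06,"y": 0.2,"z": 0,"rx": 0,"ry": 0,"rz": 0,"grip": 0},{"x": 0.05,"y": 0.2,"z": 0,"rx": 0,"ry": 0,"rz": 0,"grip": 0},{"x": 0.02,"y": 0.2,"z": 0,"rx": 0,"ry": 0,"rz": 0,"grip": 0},{"x": 0.01,"y": 0.2,"z": 0,"rx": 0,"ry": 0,"rz": 0,"grip": 0},{"x": 0,"y": 0.21,"z": 0,"rx": 0,"ry": 0,"rz": 0,"grip": 0},{"x": -0.03,"y": 0.2,"z": 0,"rx": 0,"ry": 0,"rz": 0,"grip": 0},{"x": -0.03,"y": 0.2,"z": 0,"rx": 0,"ry": 0,"rz": 0,"grip": 0},{"x": -0.06,"y": 0.19,"z": 0,"rx": 0,"ry": 0,"rz": 0,"grip": 0}]'

```text
time: 15.98
position: [638.4, 30.5, 254.3]
ee_rot: [[0.895, 0.447, -0.0], [0.447, -0.895, 0.0], [0.0, -0.0, -1.0]]
contact_force: [0.6, 0.3, -2.0]
opening: 0.348
gripper_force: 39.9
```

```bash
python3 tr.py 0.04 side
```

```text
side 15.9833 10.338 0.58 
k 0.033686663366963965
t 16.0333 p [637.8  32.6 254.4] w0 1.2017302449557132 w 0.9546958364867564 res [-0.01   0.023 -0.003 -0.018  0.005  0.003]
err now [-1.6 -1.1] ant ang 0.3262620146906752 tip h 22.43430056585791
1 [-0.07, 0.3]
2 [-0.1, 0.18]
3 [-0.1, 0.17]
4 [-0.12, 0.16]
5 [-0.13, 0.15]
6 [-0.14, 0.14]
7 [-0.16, 0.13]
8 [-0.16, 0.11]
9 [-0.17, 0.1]
10 [-0.17, 0.09]
11 [-0.18, 0.07]
12 [-0.19, 0.06]
```

Request:
send_rows --newtons 40 --steps '[{"x": -0.08,"y": 0.26,"z": 0,"rx": 0,"ry": 0,"rz": 0,"grip": 0},{"x": -0.1,"y": 0.21,"z": 0,"rx": 0,"ry": 0,"rz": 0,"grip": 0},{"x": -0.1,"y": 0.17,"z": 0,"rx": 0,"ry": 0,"rz": 0,"grip": 0},{"x": -0.12,"y": 0.16,"z": 0,"rx": 0,"ry": 0,"rz": 0,"grip": 0},{"x": -0.13,"y": 0.15,"z": 0,"rx": 0,"ry": 0,"rz": 0,"grip": 0},{"x": -0.14,"y": 0.14,"z": 0,"rx": 0,"ry": 0,"rz": 0,"grip": 0},{"x": -0.16,"y": 0.13,"z": 0,"rx": 0,"ry": 0,"rz": 0,"grip": 0},{"x": -0.16,"y": 0.11,"z": 0,"rx": 0,"ry": 0,"rz": 0,"grip": 0},{"x": -0.17,"y": 0.1,"z": 0,"rx": 0,"ry": 0,"rz": 0,"grip": 0},{"x": -0.17,"y": 0.09,"z": 0,"rx": 0,"ry": 0,"rz": 0,"grip": 0},{"x": -0.18,"y": 0.07,"z": 0,"rx": 0,"ry": 0,"rz": 0,"grip": 0},{"x": -0.19,"y": 0.06,"z": 0,"rx": 0,"ry": 0,"rz": 0,"grip": 0}]'

```text
time: 17.03
position: [569.8, 95.8, 254.3]
ee_rot: [[0.895, 0.446, 0.0], [0.446, -0.895, 0.0], [0.0, 0.0, -1.0]]
contact_force: [0.4, 0.0, -0.5]
opening: 0.344
gripper_force: 39.9
```

```bash
python3 tr.py 0.04 side; python3 - <<'E'
from h import *
b=arm.snapshot("side");cv2.imwrite("pics/k.png",cv2.resize(b[130:280,180:380],(800,600),interpolation=2))
E
```

```text
side 17.0333 11.337 0.55 
k 0.03290163063868412
t 17.0833 p [568.7  96.6 254.5] w0 1.1995977734124992 w 0.9237735332792185 res [ 0.025 -0.001 -0.018  0.002 -0.003  0.006]
err now [ 0.4 -3. ] ant ang 1.3208598471091193 tip h 22.4867363827521
1 [-0.29, 0.13]
2 [-0.2, 0.02]
3 [-0.19, 0.0]
4 [-0.19, -0.01]
5 [-0.19, -0.02]
6 [-0.19, -0.04]
7 [-0.18, -0.05]
8 [-0.18, -0.07]
9 [-0.18, -0.08]
10 [-0.16, -0.09]
11 [-0.16, -0.11]
12 [-0.15, -0.11]
```

View pics/k.png

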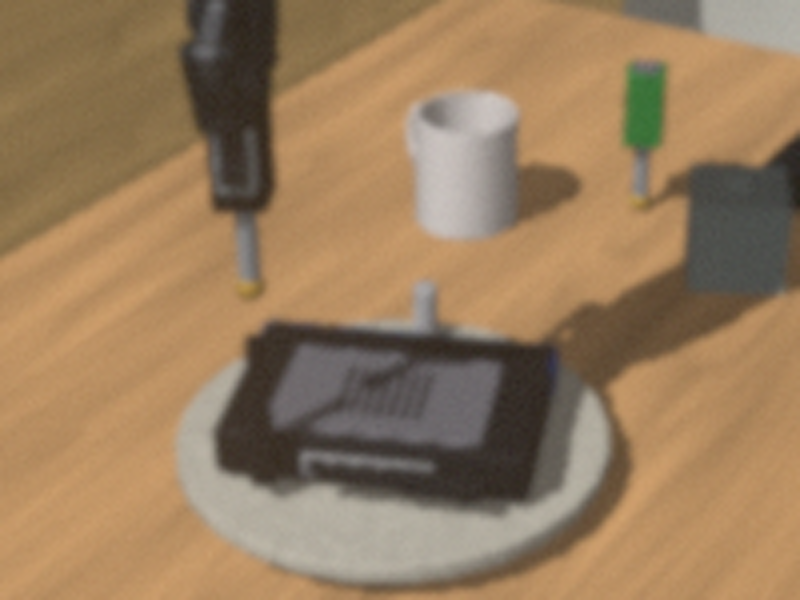

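```bash
python3 - <<'E'
from h import *
th=11.337+.0925;c,s=np.cos(th),np.sin(th);R=np.array([[c,-s],[s,c]])
for nm,x,y,z in(("tip",-82,60,140),("base",-82,60,42),("post",112,0,68),("cA",-70,95,66),("cB",-70,-95,66),("cC",60,95,66),("cD",60,-95,66)):
    print(nm,((proj(np.r_[C+R@[x,y],z],"side")-[180,130])*4).round())
b=arm.snapshot("side");cv2.imwrite("pics/k2.png",cv2.convertScaleAbs(cv2.resize(b[190:280,210:330],(800,600),interpolation=2),alpha=2.2))
E
```

```text
tip [256. 336.]
base [266. 479.]
post [415. 282.]
cA [209. 429.]
cB [533. 453.]
cC [257. 315.]
cD [552. 334.]
```

View pics/k2.png

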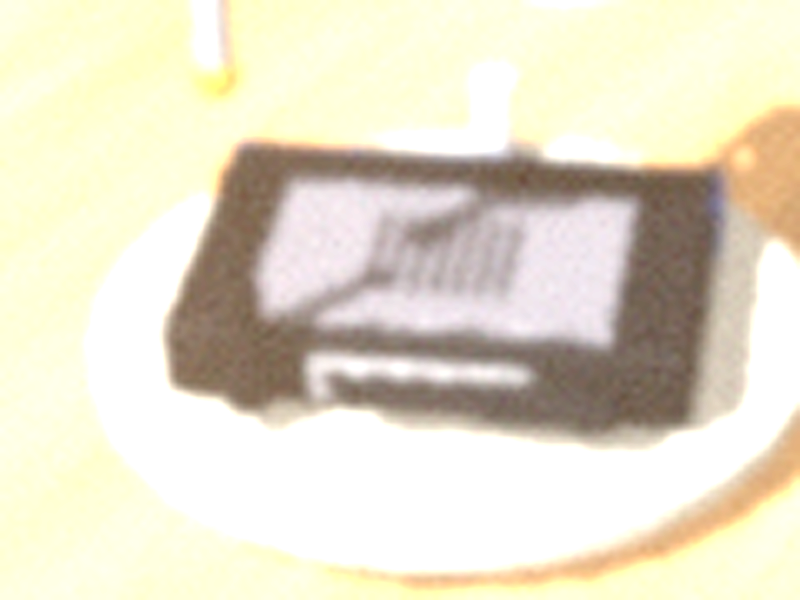

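The tip sits right above the antenna, and the antenna's position against the router matches the projected model. It has been followed for more than 6.5 s, so I'm raising the probe now.

Request:
send_rows --newtons 40 --steps '[{"x": 0,"y": 0,"z": 0.3,"rx": 0,"ry": 0,"rz": 0,"grip": 0},{"x": 0,"y": 0,"z": 0.5,"rx": 0,"ry": 0,"rz": 0,"grip": 0},{"x": 0,"y": 0,"z": 0.6,"rx": 0,"ry": 0,"rz": 0,"grip": 0},{"x": 0,"y": 0,"z": 0.5,"rx": 0,"ry": 0,"rz": 0,"grip": 0},{"x": 0,"y": 0,"z": 0.2,"rx": 0,"ry": 0,"rz": 0,"grip": 0},{"x": 0,"y": 0,"z": 0,"rx": 0,"ry": 0,"rz": 0,"grip": 0},{"x": 0,"y": 0,"z": 0,"rx": 0,"ry": 0,"rz": 0,"grip": 0},{"x": 0,"y": 0,"z": 0,"rx": 0,"ry": 0,"rz": 0,"grip": 0},{"x": 0,"y": 0,"z": 0,"rx": 0,"ry": 0,"rz": 0,"grip": 0},{"x": 0,"y": 0,"z": 0,"rx": 0,"ry": 0,"rz": 0,"grip": 0},{"x": 0,"y": 0,"z": 0,"rx": 0,"ry": 0,"rz": 0,"grip": 0},{"x": 0,"y": 0,"z": 0,"rx": 0,"ry": 0,"rz": 0,"grip": 0}]'

```text
time: 18.18
position: [570.5, 95.5, 337.9]
ee_rot: [[0.895, 0.446, -0.001], [0.446, -0.895, -0.0], [-0.001, -0.0, -1.0]]
contact_force: [-0.3, -0.0, -1.3]
opening: 0.348
gripper_force: 39.8
```

```bash
python3 -c "
from station import arm
s=arm.get_state();print(s['position'],s['gripper_force'],s['opening']);print(arm.job_done())"
```

```text
[570.45956698  95.54171913 337.89249171] 39.83500957489014 0.3477117471756384
the job is handed in; nothing more can be done
None
```

The job is handed in, with no verdict returned: I lifted the probe and pushed the platter to about 1.2 rad/s (0.92 by the end), kept the tip about 22 mm above the antenna and within about 7 mm sideways (camera estimate) for about 6.5 s, then raised it to about 106 mm above, where it is held still and upright.

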